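Build the embossing stack on the loading plate

ROBOT

A 6-joint arm with a two-finger parallel gripper is mounted at the origin on the work surface. World frame = base frame: x ahead of the robot, y to its left, z up, the work surface at z = 0. Lengths are in mm, angles in rad, forces in N, time in s.
With the tool pointing down it reaches from about 350 to 975 mm from the base axis. Payload 7.1 kg.
Tool frame: the origin (TCP) lies between the finger pads; the fingertips stand 17 mm ahead of it and the grasp point (between the pads) lies 2 mm behind it; z points along the fingers, y is the line along which they close (so a half turn about z gives the same grasp; the last joint's range is limited). The gripper opens to 88 mm and grips with 3 to 60 N. Pads are 20 mm wide; open, the fingers measure 115 mm over their backs; the gripper's body (75 mm by 178 mm) begins 61 mm behind the grasp point.
Start: joints at [1.278, 0.423, 1.63, -0, 1.089, -0.019], TCP at [168.963, 601.711, 239.675] pointing down, gripper open.
Joint ranges: [-3, 3], [-0.9, 2.11], [0.09, 2.58], [-1.31, 4.45], [0.11, 2.69], [-2.54, 2.54]. Speed limits (rad/s): [2.39, 2.39, 3.01, 3.14, 3.14, 3.14].

INTERFACE

Orientations are given as a rotation vector (axis times angle).
In Python, from workcell import ctrl gives the robot as it stands.
- The arm moves only by the shell command python3 jog.py 'ROWS' [OPENING]. ROWS is a JSON list of rows, 1 to 5 of them, each of 6 numbers: dx, dy, dz in mm, then a rotation vector rx, ry, rz in rad; each row shifts and turns the commanded pose from where the row before left it, along the tool's axes as they then stand; what a row does not reach is not made up. A row lasts 1/12 s, in which the tool goes at most 41.7 mm and 0.125 rad, less where a joint would pass 70% of its speed; a pose out of reach is approached as far as the arm can. OPENING is the finger opening in mm, set as the command begins (- or left out keeps the last). The fingers move at their own pace and stop on an object; the grip force is fixed at half the most. Time passes only in rows, so rows that do not move let the fingers close. It prints the time, the measured TCP pose, the force, the opening and the grip force at its end.
- ctrl.get_obs(): the state, without advancing time (a new reading comes with each control period).
- ctrl.get_image(name): name is "side" or "top"; returns a dict with "img" (420x560x3 uint8, red, green, blue), "fx", "fy", "cx", "cy" (pixels), "R" (3x3) and "t" (3): a world point X has camera coordinates R X + t. Camera axes: x right, y down, z forward; pixel columns grow to the right and rows downward; lengths in mm; the calibration is good to about 2 mm. A picture is of the moment at which its call begins. There is no depth.
- ctrl.close_job(): hands the job in; it is judged then, once.
The state is a dict: "t": time; "qpos": joint angles; "qvel": joint speeds; "joint_torque": joint torques, N m; "ee_pos": TCP position; "orientation": TCP orientation; "ft_force": force on the tool from outside, world axes, zero at the start; "moment": the same for the moment, N m; "width": finger opening in mm; "grasp_force": force on a finger pad.
Only numpy, scipy, OpenCV 4.12 (cv2) and the standard library are available. Lean on these libraries where they do the work, as an engineer would, in place of code of your own. Each camera call takes 0.05 s, during which the arm holds its last target. There are 200 camera calls.

TASK

Build the stack for embossing a medallion on the square loading plate: first the rosette die, pattern up, centred in the red frame and square to the plate's edges, then the brass blank, then the blue pad, and last the white pusher with its knob up, each centred on the one below. Set each part down gently without letting it drop, and let go of it before fetching the next. Leave the striped die, the orange pad and the pot of punches where they are.

Things in the scene. Friction and masses are not known exactly. Their poses are not given: they have to be found in the camera images.
- plate: Loading plate: bright aluminium square, 96 x 96 mm, 10 mm thick, with a thin red square frame line (73 mm) on top, fixed flat to the bench. Origin: centre of its underside; z up, x and y along its edges.
- rosette_die: Embossing die with the brass rosette (a gold dot ringed by eight gold dots on its top face): dark steel square block 66 x 66 mm, 18 mm thick, about 0.55 kg, loose. Origin: centre of its underside; z up, x and y along its edges (any quarter turn is the same).
- blank: Medallion blank: plain brass disc, 50 mm diameter, 8 mm thick, about 0.13 kg, loose, lying flat. Origin: centre of its underside, z up.
- blue_pad: Force pad to use: blue hard plastic disc, 46 mm diameter, 20 mm thick, about 0.05 kg, loose, lying flat. Origin: centre of its underside, z up.
- pusher: Pusher: white round disc, 56 mm diameter, 16 mm thick, with a black upright cylindrical knob on its middle, 24 mm diameter and 24 mm tall (40 mm in all), about 0.15 kg, loose, standing knob up. Origin: centre of its underside, z up.
- stripe_die: The other die, not to be used or moved: same dark steel block (66 x 66 x 18 mm) but with four white stripes on top. Origin: centre of its underside, z up, x and y along its edges.
- orange_pad: The other pad, not to be used or moved: orange disc, 46 mm diameter, 20 mm thick. Origin: centre of its underside, z up.
- punch_pot: Pot of punches, not to be moved: terracotta pot, 54 mm diameter, 60 mm tall, with steel punches standing in it up to 101 mm above the bench. Origin: centre of its underside, z up.

How it is judged (in metres and radians):
On the way, in this order (a step that is already met when the one before it is completed fails the run):
1. The rosette die lies centred on the loading plate, pattern up, square to the plate's edges, and let go (horizontal distance between rosette_die and plate below 0.01 m and z of rosette_die in the frame of plate between 0.007 and 0.013 m and angle between rosette_die's own z axis and vertical below 0.06 rad and (angle between the x axis of rosette_die and the x axis of plate, either way round below 0.2 rad or angle between the x axis of rosette_die and the y axis of plate, either way round below 0.2 rad) and contact force between rosette_die and the fingers below 0.2 N and linear speed of rosette_die below 0.02 m/s and angular speed of rosette_die below 0.2 rad/s), for 0.2 s.
2. The brass blank lies flat and centred on the die, let go (horizontal distance between blank and rosette_die below 0.01 m and z of blank in the frame of rosette_die between 0.015 and 0.021 m and angle between blank's own z axis and vertical below 0.06 rad and contact force between blank and the fingers below 0.2 N and linear speed of blank below 0.02 m/s and angular speed of blank below 0.2 rad/s), for 0.2 s.
3. The blue pad stands flat and centred on the blank, let go (horizontal distance between blue_pad and blank below 0.01 m and z of blue_pad in the frame of blank between 0.005 and 0.011 m and angle between blue_pad's own z axis and vertical below 0.06 rad and contact force between blue_pad and the fingers below 0.2 N and linear speed of blue_pad below 0.02 m/s and angular speed of blue_pad below 0.2 rad/s), for 0.2 s.
4. The pusher stands centred on the pad, knob up, let go (horizontal distance between pusher and blue_pad below 0.01 m and z of pusher in the frame of blue_pad between 0.017 and 0.023 m and angle between pusher's own z axis and vertical below 0.06 rad and contact force between pusher and the fingers below 0.2 N and linear speed of pusher below 0.02 m/s and angular speed of pusher below 0.2 rad/s), for 0.2 s.
At the end, for the whole second after the job is handed in: Die on plate within 10 mm of its centre and 0.2 rad of square; blank on die, blue pad on blank, pusher on pad, each flat (0.06 rad), within 10 mm of the centre of the part below and resting on it (height within 3 mm); all released and at rest (all of step 1 and all of step 2 and all of step 3 and all of step 4); the robot touches nothing.
It fails at once if The striped die, the orange pad or the pot of punches is moved more than 15 mm (distance of any of stripe_die, orange_pad, punch_pot from where it was at the start of the episode above 0.015 m).
It fails at once if A part is let fall: it moves faster than 0.55 m/s (a drop of about 15 mm) while not held ((contact force between rosette_die and the arm below 0.05 N and contact force between rosette_die and the fingers below 0.05 N and linear speed of rosette_die above 0.55 m/s) or (contact force between blank and the arm below 0.05 N and contact force between blank and the fingers below 0.05 N and linear speed of blank above 0.55 m/s) or (contact force between blue_pad and the arm below 0.05 N and contact force between blue_pad and the fingers below 0.05 N and linear speed of blue_pad above 0.55 m/s) or (contact force between pusher and the arm below 0.05 N and contact force between pusher and the fingers below 0.05 N and linear speed of pusher above 0.55 m/s)).
It also fails if it takes over 128 s, if anything falls off the work surface, if the arm or the gripper's body presses on something with over 40 N, if the wrist force passes 120 N, or if a joint passes its speed limit or range.

## Working session

There is one attempt and no reset: what is moved stays moved. The work goes in short steps, Python scripts to look and compute and a shell command to move; the robot and the scene stay as the last step left them, time stands still between calls to the robot, and variables do not carry over. Pictures are saved under pics/ and viewed, at most 14 in all, crops included, and the job is handed in when it is done.

```bash
ls; mkdir -p pics; python3 - <<'E'
from workcell import ctrl
import cv2
for n in("top","side"):
    d=ctrl.get_image(n); cv2.imwrite(f"pics/{n}0.png",d["img"][:,:,::-1]); print(n,d["fx"],d["fy"],d["cx"],d["cy"],d["R"],d["t"])
o=ctrl.get_obs();print(o)
E
```

```text
jog.py
pics
workcell.py
top 447.0638911097499 447.0638911097499 277.33885963577393 209.4390260922239 [[-0.09362963 -0.99559568 -0.00476711]
 [-0.96911591  0.09223447 -0.22870759]
 [ 0.22813998 -0.01679392 -0.97348349]] [ 48.79075933 535.76830594 809.86891025]
side 501.04948701436444 501.04948701436444 272.0843484877708 212.61348616130266 [[-9.99607435e-01 -2.29927497e-02 -1.60096435e-02]
 [ 4.19112082e-04  5.59082346e-01 -8.29112028e-01]
 [ 2.80142744e-02 -8.28793258e-01 -5.58853233e-01]] [ 503.26409602   37.90804792 1152.8940569 ]
{'t': 0.1, 'qpos': array([ 1.27801301e+00,  4.23769091e-01,  1.63061063e+00, -4.16361732e-05,
        1.08860166e+00, -1.89606273e-02]), 'qvel': array([-0.00101027, -0.00085028, -0.002124  ,  0.00137627,  0.00125221,
        0.00037903]), 'joint_torque': array([-2.32211937e-05, -5.45617318e+01, -2.74324715e+01,  6.44428516e-02,
        1.89601060e-02, -5.61217121e-05]), 'ee_pos': array([168.83125796, 601.26395235, 238.97765838]), 'orientation': array([-4.28722550e-01, -3.11202041e+00,  2.16383320e-03]), 'ft_force': array([0.81131193, 0.90597586, 0.45040511]), 'moment': array([-0.03305928,  0.00314846,  0.00491141]), 'grasp_force': 0.0, 'width': 87.68317395609367}
```
View pics/top0.png

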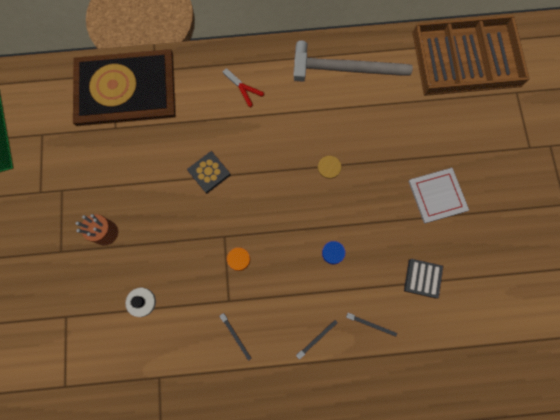

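View pics/side0.png

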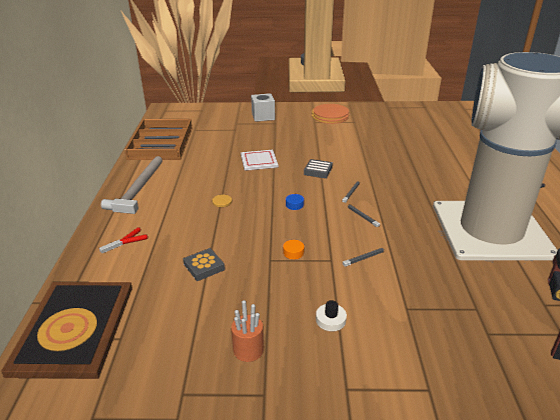

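The top view shows the rosette die at (208,172), blank (330,167), blue pad (333,253), pusher (140,302) and plate (439,195). The striped die is at (424,279), the orange pad at (238,259) and the pot at (93,228). The side view shows the same layout, with the dark shapes of the arm at the right edge.

```bash
cat > h.py <<'E'
import numpy as np, cv2
from workcell import ctrl
def back(d,uv,z):
    uv=np.atleast_2d(uv).astype(float)
    r=np.c_[(uv[:,0]-d["cx"])/d["fx"],(uv[:,1]-d["cy"])/d["fy"],np.ones(len(uv))]@np.array(d["R"])
    c=-np.array(d["R"]).T@np.array(d["t"]); return c+r*((z-c[2])/r[:,2])[:,None]
def proj(d,X):
    p=np.array(d["R"])@X+d["t"]; return np.array([d["fx"]*p[0]/p[2]+d["cx"],d["fy"]*p[1]/p[2]+d["cy"]])
def blob(d,near,test,win=35):
    """largest blob passing test(h,s,v) near a pixel"""
    hsv=cv2.cvtColor(d["img"],cv2.COLOR_RGB2HSV).astype(int)
    m=test(*np.moveaxis(hsv,2,0)).astype(np.uint8); k=np.zeros_like(m)
    u,v=map(int,near); k[max(v-win,0):v+win,max(u-win,0):u+win]=1
    m=cv2.morphologyEx(m*k,cv2.MORPH_CLOSE,np.ones((3,3),np.uint8))
    cs,_=cv2.findContours(m,cv2.RETR_EXTERNAL,cv2.CHAIN_APPROX_NONE)
    return max(cs,key=cv2.contourArea)[:,0]
def rect(d,c,z):
    P=back(d,c,z)[:,:2].astype(np.float32); (x,y),(w,h),a=cv2.minAreaRect(cv2.convexHull(P))
    return np.round([x,y,w,h,a],1)
def disc(d,c,z):
    P=back(d,c,z)[:,:2].astype(np.float32); (x,y),(a,b),_=cv2.fitEllipse(P)
    return np.round([x,y,a,b],1)
E
python3 - <<'E'
from h import *
d=ctrl.get_image("top");s=ctrl.get_image("side")
hsv=cv2.cvtColor(d["img"],cv2.COLOR_RGB2HSV); hs=cv2.cvtColor(s["img"],cv2.COLOR_RGB2HSV)
for n,p,q in[("die",(195,172),(195,270)),("blank",(330,167),(222,201)),("blue",(333,253),(295,202)),("pus",(129,302),(320,318)),("knob",(138,302),(331,307)),("plate",(417,196),(250,165)),("wood",(280,200),(260,240)),("stripe",(424,279),(318,168)),("orange",(238,259),(293,247)),("pot",(100,228),(248,345)),("dot",(208,172),(204,261))]:
    print(n,hsv[p[1],p[0]],hs[q[1],q[0]])
for n,u,w in(("top",d,(150,130,260,215)),("top2",d,(400,150,485,310))):
    x0,y0,x1,y1=w; cv2.imwrite(f"pics/{n}c.png",cv2.resize(u["img"][y0:y1,x0:x1,::-1],None,fx=3,fy=3,interpolation=0))
E
```

```text
die [20 12 63] [90  3 85]
blank [ 19 163 147] [ 19 176 210]
blue [109 206 134] [110 206 187]
pus [ 23  14 150] [ 18  17 227]
knob [135  15  33] [20 18 42]
plate [  0   3 149] [  2  86 190]
wood [ 15 145 109] [ 14 137 167]
stripe [60  4 65] [176  18 113]
orange [ 15 225 178] [ 15 244 238]
pot [  9 153 130] [ 10 167 173]
dot [ 20 167 151] [ 19 177 218]
```

```bash
cat >> h.py <<'E'
from scipy.optimize import least_squares
TH=np.linspace(0,2*np.pi,48,endpoint=False)
def model(d,x,y,z0,hgt,r=None,sq=None,a=0):
    if sq: t=a+np.pi/4+np.arange(4)*np.pi/2; r=sq/2**.5
    else: t=TH
    return cv2.convexHull(np.array([proj(d,np.array([x+r*np.cos(k),y+r*np.sin(k),z])) for z in(z0,z0+hgt) for k in t],np.float32))
def cen(c):
    m=cv2.moments(c); return np.array([m["m10"]/m["m00"],m["m01"]/m["m00"]])
def locate(d,c,z0,hgt,a=0,**k):
    """x,y for which the outline of the solid has the blob's centroid; also area ratio"""
    c=cv2.convexHull(c).astype(np.float32); g=cen(c); p=back(d,g,z0+hgt/2)[0,:2]
    f=lambda p:cen(model(d,*p,z0,hgt,a=a,**k))-g
    p=least_squares(f,p,diff_step=1e-3).x
    return np.round([*p,cv2.contourArea(c)/cv2.contourArea(model(d,*p,z0,hgt,a=a,**k))],2)
grey=lambda h,s,v:s<70
T={"rosette":(lambda h,s,v:(s<70)|((h>=18)&(s>120)&(v>120)),0,18,dict(sq=66)),
"blank":(lambda h,s,v:(h>=17)&(h<30)&(s>140),0,8,dict(r=25)),"blue":(lambda h,s,v:(h>100)&(h<120)&(s>120),0,20,dict(r=23)),
"plate":(lambda h,s,v:(s<70)&(v>90)|(h>165)|(h<6),0,10,dict(sq=96)),"stripe":(grey,0,18,dict(sq=66)),
"orange":(lambda h,s,v:s>200,0,20,dict(r=23)),"pushdisc":(lambda h,s,v:(s<70),0,16,dict(r=28))}
E
python3 - <<'E'
from h import *
ims=[ctrl.get_image("top"),ctrl.get_image("side")]
print([-np.array(d["R"]).T@d["t"] for d in ims])
px={"rosette":((208,172),(204,264)),"blank":((330,167),(222,201)),"blue":((333,253),(295,202)),"plate":((439,195),(259,160)),"stripe":((424,279),(318,168)),"orange":((238,259),(293,249)),"pushdisc":((140,302),(331,316))}
for n,(t,z,h,k) in T.items():
  for i,d in enumerate(ims):
    try:
        c=blob(d,px[n][i],t,30); a=0
        if "sq" in k: r=rect(d,c,z+h); a=np.radians(r[4])
        print(n,i,locate(d,c,z,h,a,**k),r[2:] if "sq" in k else "")
    except Exception as e: print(n,i,repr(e)[:80])
E
```

```text
[array([339.02636809,  12.76044279, 911.16088616]), array([470.75315416, 945.88852613, 683.7856688 ])]
rosette 0 [646.19 134.81   0.89] [67.2 64.3 34. ]
rosette 1 [644.5  136.6    0.92] [70.7 82.8 33.8]
blank 0 [ 635.06 -121.39    0.98] 
blank 1 [ 633.8  -117.88    0.88] 
blue 0 [ 450.55 -106.89    0.82] 
blue 1 [ 450.4  -103.06    0.82] 
plate 0 [ 550.85 -340.81    1.  ] [98.4 99.7 10.5]
plate 1 [ 549.74 -336.04    0.94] [ 96.9 112.1  10.6]
stripe 0 [ 382.84 -279.75    0.9 ] [67.8 64.9 71.8]
stripe 1 [ 382.97 -275.68    0.89] [91.8 69.  72.5]
orange 0 [455.51  85.38   0.87] 
orange 1 [455.83  87.47   0.86] 
pushdisc 0 [389.38 285.67   0.94] 
pushdisc 1 [388.78 284.53   0.96]
```

View pics/topc.png

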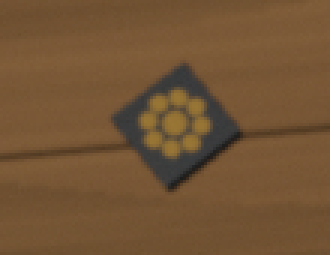

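View pics/top2c.png

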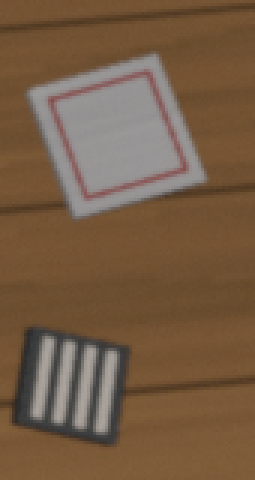

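The crops show the die rotated, with its nine-dot rosette at full-image (208,171), and the plate's red frame centred at (439,195). The two cameras agree to within 5 mm. I'll refine using the dots, the frame and the knob, then plan the first move.

```bash
cat >> h.py <<'E'
from scipy.spatial.transform import Rotation as Ro
def go(x,y,z,yaw=None):
    """tool-axes move from the measured pose to world x,y,z, and the turn about tool z bringing tool y to yaw (deg, mod 180)"""
    o=ctrl.get_obs(); R=Ro.from_rotvec(o["orientation"]).as_matrix(); d=R.T@(np.array([x,y,z])-o["ee_pos"])
    cur=np.degrees(np.arctan2(R[1,1],R[0,1])); out=f"at {np.round(o['ee_pos'],1)} yaw {cur:.1f} tilt {np.degrees(np.arccos(-R[2,2])):.2f} d {np.round(d,1)} rows {np.linalg.norm(d)/41.7:.1f}"
    if yaw is not None: t=(yaw-cur+90)%180-90; out+=f" turn rz {-np.radians(t):.3f}"
    print(out, "w",round(o["width"],1),"q6",round(o["qpos"][5],2))
def area(d,near,test,z,win):
    hsv=cv2.cvtColor(d["img"],cv2.COLOR_RGB2HSV).astype(int); m=test(*np.moveaxis(hsv,2,0)); k=np.zeros(m.shape,bool)
    u,v=map(int,near); k[v-win:v+win,u-win:u+win]=1; v,u=np.nonzero(m&k)
    return back(d,np.c_[u,v],z)
E
python3 - <<'E'
from h import *
ims=[ctrl.get_image("top"),ctrl.get_image("side")]
for i,d in enumerate(ims):
    P=area(d,((208,172),(204,262))[i],lambda h,s,v:(h>=17)&(h<30)&(s>130)&(v>115),18,17); print("dots",P.mean(0).round(1),np.ptp(P,axis=0).round(1))
    c=blob(d,((439,195),(259,160))[i],lambda h,s,v:((h>168)|(h<8))&(s>35),25); print("frame",cen(cv2.convexHull(c)).round(1),back(d,cen(cv2.convexHull(c)),10).round(1),rect(d,c,10))
    c=blob(d,((138,302),(331,308))[i],lambda h,s,v:v<(75,100)[i],14); print("knob",locate(d,c,16,24,r=12))
    c=blob(d,((93,228),(248,335))[i],lambda h,s,v:(h<12)&(s>130),30); print("pot",locate(d,c,0,60,r=27))
go(645.4,135.7,150,34)
E
```

```text
dots [645.7 134.8  18. ] [46.3 46.1  0. ]
frame [438.9 194.6] [[ 550.  -340.7   10. ]] [ 550.5 -340.8   77.3   77.5   10.6]
knob [388.84 284.22   0.66]
pot [537.19 356.67   0.87]
dots [644.9 137.1  18. ] [47.5 49.1  0. ]
frame [258.5 157.9] [[ 550.  -334.9   10. ]] [ 550.1 -336.2   79.7   80.4    9.9]
knob [388.99 285.58   0.8 ]
pot [536.94 358.98   0.91]
at [168.9 601.6 239.6] yaw 74.3 tilt 0.01 d [-584.7 -319.7   89.6] rows 16.1 turn rz 0.704 w 87.5 q6 -0.02
```

```bash
python3 jog.py '[[-35,-19,3,0,0,0],[-35,-19,3,0,0,0],[-35,-19,3,0,0,0],[-35,-19,3,0,0,0],[-35,-19,3,0,0,0]]' 88
python3 jog.py '[[-35,-19,3,0,0,0],[-35,-19,3,0,0,0],[-35,-19,3,0,0,0],[-35,-19,3,0,0,0],[-35,-19,3,0,0,0]]'
python3 jog.py '[[-35,-19,6,0,0,0],[-35,-19,6,0,0,0],[-35,-19,6,0,0,0],[-35,-19,6,0,0,0],[-35,-19,6,0,0,0]]'
python3 jog.py '[[-30,-17,6,0,0,0],[-30,-17,6,0,0,0],[0,0,0,0,0,0.117],[0,0,0,0,0,0.117],[0,0,0,0,0,0.117]]'
python3 jog.py '[[0,0,0,0,0,0.117],[0,0,0,0,0,0.117],[0,0,0,0,0,0.117],[0,0,0,0,0,0]]'
python3 -c "
from h import *
go(645.4,135.8,60,34)
d=ctrl.get_image('side');cv2.imwrite('pics/s1.png',d['img'][:,:,::-1])"
```

```text
t: 0.82
ee_pos: [312.7, 461.6, 224.7]
orientation: [0.428, 3.112, 0.0]
ft_force: [0.1, 0.8, 0.1]
width: 87.6
grasp_force: 0.0
t: 1.23
ee_pos: [455.8, 322.6, 209.8]
orientation: [0.429, 3.112, 0.001]
ft_force: [0.9, 0.4, -0.5]
width: 87.7
grasp_force: 0.0
t: 1.65
ee_pos: [598.6, 183.7, 179.5]
orientation: [0.429, 3.112, 0.0]
ft_force: [0.9, 0.1, 0.3]
width: 88.0
grasp_force: 0.0
t: 2.07
ee_pos: [646.3, 135.4, 167.2]
orientation: [-0.976, -2.985, 0.0]
ft_force: [-0.4, 0.4, 0.1]
width: 87.7
grasp_force: 0.0
t: 2.4
ee_pos: [646.0, 136.4, 167.6]
orientation: [-1.478, -2.772, 0.0]
ft_force: [-0.2, -0.3, -0.0]
width: 88.2
grasp_force: 0.0
at [646.  136.4 167.6] yaw 33.9 tilt 0.00 d [ -0.2  -0.8 107.6] rows 2.6 turn rz -0.003 w 88.2 q6 -0.4
```

```bash
python3 jog.py '[[0,-0.5,36,0,0,0],[0,0,36,0,0,0],[0,0,36,0,0,0],[0,0,0,0,0,0]]'
python3 -c "
from h import *
go(645.4,135.8,20,34)
d=ctrl.get_image('side');e=ctrl.get_image('top');a=d['img'][190:300,130:280];b=e['img'][115:225,140:290];cv2.imwrite('pics/s2.png',cv2.resize(np.vstack([a,b])[:,:,::-1],None,fx=2.7,fy=2.7))"
```

```text
t: 2.78
ee_pos: [640.7, 135.2, 52.8]
orientation: [-1.463, -2.77, 0.011]
ft_force: [-1.9, -0.6, -0.9]
width: 87.7
grasp_force: 0.0
at [640.7 135.2  52.8] yaw 34.3 tilt 0.65 d [-2.3  4.6 32.8] rows 0.8 turn rz 0.005 w 87.7 q6 -0.41
```

View pics/s2.png

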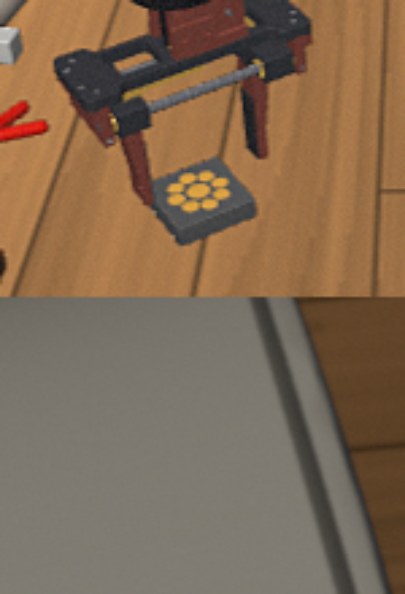

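The crop shows the open fingers straddling the die, lined up with its sides. The arm blocks the top view. The pose is still settling, so I'll wait and then go down.

```bash
python3 jog.py '[[0,0,0,0,0,0],[0,0,0,0,0,0]]'
python3 -c "
from h import *
go(645.4,135.8,20,34)"
```

```text
t: 3.05
ee_pos: [647.3, 136.5, 62.4]
orientation: [1.47, 2.773, 0.004]
ft_force: [-0.5, -0.4, -0.3]
width: 87.6
grasp_force: 0.0
at [647.3 136.5  62.4] yaw 34.1 tilt 0.24 d [ 0.6 -2.2 42.4] rows 1.0 turn rz 0.003 w 87.6 q6 -0.41
```

```bash
python3 jog.py '[[0,0,0,0,0,0],[0,0,0,0,0,0],[0,-1,10,0,0,0],[0,0,10,0,0,0],[0,0,10,0,0,0]]'
python3 jog.py '[[0,0,0,0,0,0],[0,0,0,0,0,0],[0,0,0,0,0,0]]'
python3 -c "
from h import *
go(645.4,135.8,20,34)"
```

```text
t: 3.47
ee_pos: [644.4, 135.5, 28.8]
orientation: [-1.473, -2.775, 0.0]
ft_force: [0.5, 0.0, -0.3]
width: 87.6
grasp_force: 0.0
t: 3.72
ee_pos: [644.5, 135.6, 29.2]
orientation: [-1.472, -2.775, 0.001]
ft_force: [1.4, 0.4, -0.2]
width: 88.2
grasp_force: 0.0
at [644.5 135.6  29.2] yaw 34.1 tilt 0.04 d [-0.3  0.9  9.2] rows 0.2 turn rz 0.002 w 88.2 q6 -0.41
```

```bash
python3 jog.py '[[0,0.5,5,0,0,0],[0,0,4,0,0,0],[0,0,0,0,0,0],[0,0,0,0,0,0]]'
python3 jog.py '[[0,0,0,0,0,0],[0,0,0,0,0,0],[0,0,0,0,0,0],[0,0,0,0,0,0],[0,0,0,0,0,0]]' 50
python3 jog.py '[[0,0,0,0,0,0],[0,0,0,0,0,0],[0,0,0,0,0,0]]'
python3 -c "
from h import *
go(645.4,135.8,20,34)"
```

```text
t: 4.05
ee_pos: [644.9, 135.8, 20.4]
orientation: [-1.472, -2.775, 0.001]
ft_force: [0.2, -0.1, 0.2]
width: 88.2
grasp_force: 0.0
t: 4.47
ee_pos: [644.7, 135.6, 20.8]
orientation: [-1.472, -2.775, 0.001]
ft_force: [-1.7, -2.6, 2.4]
width: 65.7
grasp_force: 30.0
t: 4.72
ee_pos: [644.7, 135.6, 20.8]
orientation: [-1.472, -2.775, 0.001]
ft_force: [-3.2, -2.0, 5.2]
width: 66.0
grasp_force: 30.0
at [644.7 135.6  20.8] yaw 34.1 tilt 0.06 d [-0.2  0.7  0.8] rows 0.0 turn rz 0.002 w 66.0 q6 -0.41
```

```bash
python3 jog.py '[[0,0,-5,0,0,0],[0,0,-15,0,0,0],[0,0,-20,0,0,0],[0,0,-20,0,0,0],[0,0,-15,0,0,0]]'
python3 jog.py '[[0,0,-5,0,0,0],[0,0,0,0,0,0],[0,0,0,0,0,0]]'
python3 -c "
from h import *
go(550.3,-337.8,100,10.4)"
```

```text
t: 5.13
ee_pos: [645.6, 136.2, 97.6]
orientation: [1.472, 2.774, 0.002]
ft_force: [-0.8, -0.2, -6.0]
width: 65.9
grasp_force: 30.0
t: 5.38
ee_pos: [644.8, 135.9, 100.5]
orientation: [-1.473, -2.775, 0.0]
ft_force: [0.4, -0.1, -7.6]
width: 65.9
grasp_force: 30.0
at [644.8 135.9 100.5] yaw 34.1 tilt 0.01 d [-339.3 -343.8    0.5] rows 11.6 turn rz 0.414 w 65.9 q6 -0.41
```

```bash
python3 jog.py '[[-12,-12,0,0,0,0],[-26,-26,0,0,0,0],[-26,-26,0,0,0,0],[-26,-26,0,0,0,0],[-26,-26,0,0,0,0]]'
python3 jog.py '[[-26,-26,0,0,0,0],[-26,-26,0,0,0,0],[-26,-26,0,0,0,0],[-26,-26,0,0,0,0],[-26,-26,0,0,0,0]]'
python3 jog.py '[[-26,-26,0,0,0,0],[-26,-26,0,0,0,0],[-26,-26,0,0,0,0],[-15,-20,0,0,0,0],[0,0,0,0,0,0.08]]'
python3 jog.py '[[0,0,0,0,0,0.08],[0,0,0,0,0,0.08],[0,0,0,0,0,0.08],[0,0,0,0,0,0.09],[0,0,0,0,0,0]]'
python3 jog.py '[[0,0,0,0,0,0],[0,0,0,0,0,0],[0,0,0,0,0,0]]'
python3 -c "
from h import *
go(550.3,-337.8,45,10.4)
d=ctrl.get_image('side');e=ctrl.get_image('top');a=d['img'][80:200,190:340];b=e['img'][125:245,370:520];cv2.imwrite('pics/s3.png',cv2.resize(np.vstack([a,b])[:,:,::-1],None,fx=2.5,fy=2.5))"
```

```text
t: 5.8
ee_pos: [612.3, -26.9, 99.2]
orientation: [-1.471, -2.773, 0.002]
ft_force: [0.8, -0.5, -6.9]
width: 65.6
grasp_force: 30.0
t: 6.22
ee_pos: [577.4, -207.5, 99.3]
orientation: [-1.472, -2.773, 0.001]
ft_force: [1.4, 0.2, -6.6]
width: 65.7
grasp_force: 30.0
t: 6.63
ee_pos: [547.6, -342.8, 99.3]
orientation: [-1.587, -2.71, 0.002]
ft_force: [0.6, 0.9, -6.5]
width: 65.5
grasp_force: 30.0
t: 7.05
ee_pos: [548.9, -337.6, 99.1]
orientation: [-2.009, -2.411, 0.001]
ft_force: [-0.4, 0.3, -5.5]
width: 65.9
grasp_force: 30.0
t: 7.3
ee_pos: [549.9, -337.6, 100.2]
orientation: [-2.004, -2.418, 0.0]
ft_force: [0.3, 0.3, -7.3]
width: 65.9
grasp_force: 30.0
at [ 549.9 -337.6  100.2] yaw 10.7 tilt 0.04 d [-0.3  0.4 55.2] rows 1.3 turn rz 0.005 w 65.9 q6 -0.76
```

View pics/s3.png

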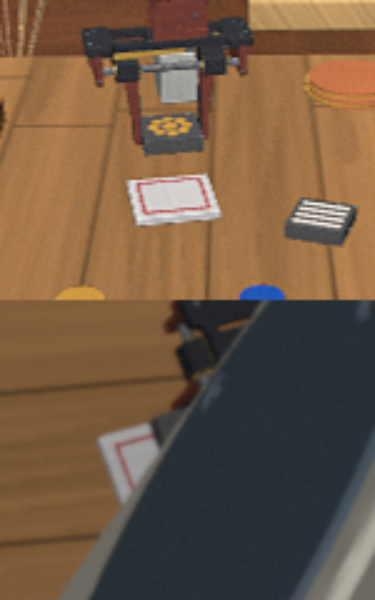

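The die is held level and square over the plate, in the upper crop of the side view. I'll use its dots to check the camera offset here, because its world position is known from the TCP.

```bash
python3 -c "
from h import *
d=ctrl.get_image('side')
P=area(d,(258,131),lambda h,s,v:(h>=17)&(h<30)&(s>130)&(v>115),97.4,14);print(P.mean(0),np.ptp(P,axis=0),ctrl.get_obs()['ee_pos'])"
```

```text
[ 550.04889502 -334.24265486   97.4       ] [47.04641498 66.94170225  0.        ] [ 550.1878586  -337.67041504  100.62256102]
```

```bash
python3 jog.py '[[0,-1.5,14,0,0,0],[0,0,14,0,0,0],[0,0,14,0,0,0],[0,0,14,0,0,0],[0,0,4,0,0,0]]'
python3 jog.py '[[0,0,0,0,0,0],[0,0,0,0,0,0],[0,0,0,0,0,0],[0,0,0,0,0,0]]'
python3 -c "
from h import *
go(550.2,-339.3,30.8,10.4)
d=ctrl.get_image('side');a=d['img'][90:200,190:340];cv2.imwrite('pics/s4.png',cv2.resize(a[:,:,::-1],None,fx=5,fy=5))"
```

```text
t: 7.87
ee_pos: [547.2, -336.9, 37.4]
orientation: [-2.004, -2.414, 0.001]
ft_force: [-0.1, -0.3, -7.3]
width: 66.0
grasp_force: 30.0
t: 8.2
ee_pos: [549.3, -338.4, 41.5]
orientation: [2.006, 2.416, 0.0]
ft_force: [0.6, -0.4, -6.6]
width: 65.6
grasp_force: 30.0
at [ 549.3 -338.4   41.5] yaw 10.6 tilt 0.09 d [-1.1  0.7 10.7] rows 0.3 turn rz 0.003 w 65.6 q6 -0.76
```

View pics/s4.png

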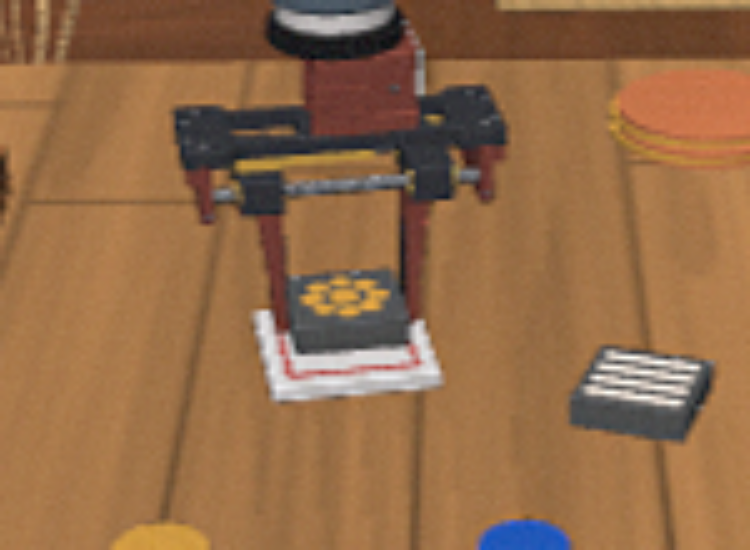

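The die hovers about 10 mm above the plate, between the frame's side lines and square to it. Lowering gently.

```bash
python3 jog.py '[[-0.5,0.5,3,0,0,0],[0,0,3,0,0,0],[0,0,2,0,0,0],[0,0,1.5,0,0,0],[0,0,0,0,0,0]]'
python3 jog.py '[[0,0,0,0,0,0],[0,0,0,0,0,0],[0,0,0,0,0,0]]'
python3 -c "
from h import *
go(550.2,-339.3,30.8,10.4)"
```

```text
t: 8.67
ee_pos: [549.2, -338.3, 30.9]
orientation: [-2.006, -2.417, 0.0]
ft_force: [-1.1, -0.4, -6.5]
width: 66.0
grasp_force: 30.0
t: 8.92
ee_pos: [549.3, -338.4, 31.1]
orientation: [-2.007, -2.417, 0.0]
ft_force: [0.1, 0.1, -8.0]
width: 65.9
grasp_force: 30.0
at [ 549.3 -338.4   31.1] yaw 10.6 tilt 0.00 d [-1.1  0.7  0.3] rows 0.0 turn rz 0.003 w 65.9 q6 -0.76
```

```bash
python3 jog.py '[[-0.7,0.7,0,0,0,0],[0,0,0.7,0,0,0],[0,0,0.5,0,0,0],[0,0,0,0,0,0],[0,0,0,0,0,0]]'
```

```text
t: 9.33
ee_pos: [550.4, -339.1, 30.8]
orientation: [2.006, 2.417, 0.0]
ft_force: [-1.4, 1.4, 6.4]
width: 65.5
grasp_force: 30.0
```

```bash
python3 jog.py '[[0,0,0,0,0,0],[0,0,0,0,0,0],[0,0,0,0,0,0],[0,0,0,0,0,0],[0,0,0,0,0,0]]' 88
python3 jog.py '[[0,0,-5,0,0,0],[0,0,-15,0,0,0],[0,0,-25,0,0,0],[0,0,-25,0,0,0],[0,0,-25,0,0,0]]'
python3 jog.py '[[0,0,-5,0,0,0],[0,0,0,0,0,0],[0,0,0,0,0,0]]'
python3 -c "
from h import *
go(634.5,-120.6,100)
d=ctrl.get_image('side')
P=area(d,(258,153),lambda h,s,v:(h>=17)&(h<30)&(s>130)&(v>115),28,12);print(P.mean(0),np.ptp(P,axis=0))
c=blob(d,(258,153),grey,30); print(rect(d,c,10))
a=d['img'][90:200,190:340];cv2.imwrite('pics/s5.png',cv2.resize(a[:,:,::-1],None,fx=4,fy=4))"
```

```text
t: 9.75
ee_pos: [550.3, -339.0, 29.9]
orientation: [2.007, 2.417, 0.0]
ft_force: [-0.7, 0.1, 0.8]
width: 87.1
grasp_force: 0.0
t: 10.17
ee_pos: [550.2, -339.0, 127.1]
orientation: [2.007, 2.417, 0.0]
ft_force: [0.9, -0.1, 0.1]
width: 87.8
grasp_force: 0.0
t: 10.42
ee_pos: [550.1, -338.9, 130.3]
orientation: [2.006, 2.417, 0.0]
ft_force: [-0.5, 0.3, 0.7]
width: 87.7
grasp_force: 0.0
at [ 550.1 -338.9  130.3] yaw 10.6 tilt 0.04 d [199.  123.1  30.3] rows 5.7 w 87.7 q6 -0.76
[ 550.39399246 -335.54047368   28.        ] [45.41416406 43.52765065  0.        ]
[ 550.8 -336.5   97.3  131.5   10.1]
```

View pics/s5.png

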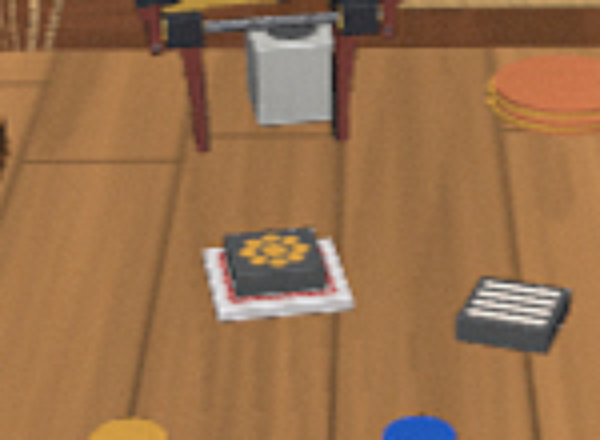

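The side view shows the die centred inside the red frame, square and released. Its dots are at (550.4,-335.5), and the frame reads about -335.5 from the same camera. Next is the blank.

```bash
python3 jog.py '[[10,6,0,0,0,0],[30,18,0,0,0,0],[30,19,0,0,0,0],[30,19,0,0,0,0],[30,19,5,0,0,0]]'
python3 jog.py '[[30,19,10,0,0,0],[30,18,15,0,0,0],[9,5,15,0,0,0],[0,0,15,0,0,0],[0,0,15,0,0,0]]'
python3 jog.py '[[0,0,0,0,0,0],[0,0,0,0,0,0],[0,0,0,0,0,0],[0,0,0,0,0,0]]'
python3 -c "
from h import *
go(634.5,-121,19)"
```

```text
t: 10.88
ee_pos: [606.0, -194.1, 124.2]
orientation: [-2.007, -2.416, 0.0]
ft_force: [1.1, 0.0, -0.0]
width: 88.1
grasp_force: 0.0
t: 11.3
ee_pos: [633.6, -120.1, 52.8]
orientation: [-2.004, -2.418, 0.002]
ft_force: [0.1, -0.2, -0.0]
width: 88.1
grasp_force: 0.0
t: 11.63
ee_pos: [634.8, -122.1, 55.8]
orientation: [2.008, 2.414, 0.001]
ft_force: [-0.4, 0.8, 1.1]
width: 87.7
grasp_force: 0.0
at [ 634.8 -122.1   55.8] yaw 10.5 tilt 0.08 d [ 1.1 -0.1 36.8] rows 0.9 w 87.7 q6 -0.39
```

```bash
python3 jog.py '[[1,0,8,0,0,0],[0,0,8,0,0,0],[0,0,8,0,0,0],[0,0,7,0,0,0],[0,0,4,0,0,0]]'
python3 jog.py '[[0,0,0,0,0,0],[0,0,0,0,0,0],[0,0,0,0,0,0],[0,0,0,0,0,0]]'
python3 -c "
from h import *
go(634.5,-121,19)
d=ctrl.get_image('side');print(locate(d,blob(d,(222,201),T['blank'][0],20),0,8,r=25))"
```

```text
t: 12.05
ee_pos: [633.5, -119.6, 18.5]
orientation: [-2.006, -2.416, 0.001]
ft_force: [-0.3, -0.0, -0.2]
width: 88.0
grasp_force: 0.0
t: 12.38
ee_pos: [634.6, -119.7, 20.3]
orientation: [2.006, 2.417, 0.0]
ft_force: [-0.1, -0.8, 0.1]
width: 87.8
grasp_force: 0.0
at [ 634.6 -119.7   20.3] yaw 10.6 tilt 0.04 d [-1.2 -0.3  1.3] rows 0.0 w 87.8 q6 -0.39
[ 633.6  -119.01    0.87]
```

```bash
python3 jog.py '[[-1,0,1.5,0,0,0],[0,0,0,0,0,0],[0,0,0,0,0,0]]'
python3 jog.py '[[0,0,0,0,0,0],[0,0,0,0,0,0],[0,0,0,0,0,0],[0,0,0,0,0,0],[0,0,0,0,0,0]]' 35
python3 jog.py '[[0,0,0,0,0,0],[0,0,0,0,0,0],[0,0,0,0,0,0],[0,0,0,0,0,0]]'
```

```text
t: 12.68
ee_pos: [634.5, -120.8, 18.6]
orientation: [2.007, 2.417, 0.0]
ft_force: [0.1, 0.9, 0.2]
width: 87.8
grasp_force: 0.0
t: 13.1
ee_pos: [634.4, -120.7, 18.5]
orientation: [2.007, 2.417, 0.0]
ft_force: [0.1, -0.2, -0.0]
width: 57.9
grasp_force: 0.0
t: 13.43
ee_pos: [634.4, -120.7, 18.5]
orientation: [-2.007, -2.417, 0.0]
ft_force: [0.5, -0.7, -0.0]
width: 49.1
grasp_force: 30.0
```

```bash
python3 jog.py '[[0,0,-4,0,0,0],[0,0,-10,0,0,0],[0,0,-20,0,0,0],[0,0,-25,0,0,0],[0,0,-25,0,0,0]]'
python3 jog.py '[[0,0,-10,0,0,0],[0,0,0,0,0,0],[0,0,0,0,0,0],[0,0,0,0,0,0]]'
python3 -c "
from h import *
go(550.2,-339,110,10.6)
d=ctrl.get_image('side');o=ctrl.get_obs()['ee_pos'];z=o[2]-18.5;u=proj(d,np.array([o[0],o[1],z+4]));c=blob(d,u,T['blank'][0],25);print(u,locate(d,c,z,8,r=25),o,ctrl.get_obs()['width'])
x,y=map(int,u);cv2.imwrite('pics/s6.png',cv2.resize(d['img'][y-50:y+50,x-60:x+60,::-1],None,fx=4,fy=4))"
```

```text
t: 13.85
ee_pos: [634.0, -120.6, 103.6]
orientation: [-2.006, -2.416, 0.001]
ft_force: [1.3, -0.4, -0.4]
width: 48.8
grasp_force: 30.0
t: 14.18
ee_pos: [633.5, -120.5, 111.3]
orientation: [-2.006, -2.416, 0.001]
ft_force: [-0.1, 0.6, -1.0]
width: 48.7
grasp_force: 30.0
at [ 633.5 -120.5  111.3] yaw 10.6 tilt 0.11 d [-199.4 -122.1    1.4] rows 5.6 turn rz -0.000 w 48.7 q6 -0.39
[219.10702023 167.66145177] [ 633.27 -118.27    0.91] [ 633.37261293 -120.48061954  110.94354323] 49.18861911966642
```

View pics/s6.png

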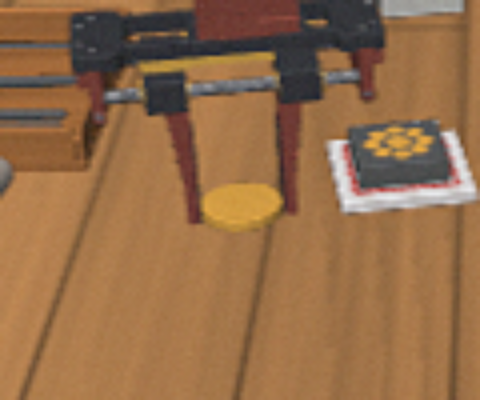

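The blank is held flat, centred between the fingertips. Allowing for the camera bias, it sits within about 1 mm of the TCP. Moving over the die.

```bash
python3 jog.py '[[-10,-6,0,0,0,0],[-30,-18,0,0,0,0],[-30,-19,0,0,0,0],[-30,-19,0,0,0,0],[-30,-19,0,0,0,0]]'
python3 jog.py '[[-30,-18,0,0,0,0],[-28,-16,0,0,0,0],[-11,-7,10,0,0,0],[0,0,10,0,0,0],[0,0,10,0,0,0]]'
python3 jog.py '[[0,0,8,0,0,0],[0,0,8,0,0,0],[0,0,5,0,0,0],[0,0,0,0,0,0],[0,0,0,0,0,0]]'
python3 jog.py '[[0,0,0,0,0,0],[0,0,0,0,0,0],[0,0,0,0,0,0]]'
python3 -c "
from h import *
go(550.2,-339,46.5,10.6)"
```

```text
t: 14.65
ee_pos: [577.1, -264.9, 111.2]
orientation: [-2.005, -2.416, 0.001]
ft_force: [0.5, 0.5, -1.2]
width: 49.1
grasp_force: 30.0
t: 15.07
ee_pos: [550.0, -339.0, 80.7]
orientation: [-2.008, -2.414, -0.0]
ft_force: [0.1, 0.2, -0.9]
width: 48.7
grasp_force: 30.0
t: 15.48
ee_pos: [551.4, -337.9, 61.1]
orientation: [-2.005, -2.418, 0.0]
ft_force: [0.3, -0.8, -0.5]
width: 49.1
grasp_force: 30.0
t: 15.73
ee_pos: [551.5, -338.8, 62.1]
orientation: [2.006, 2.417, 0.0]
ft_force: [-0.3, 0.2, -0.9]
width: 48.8
grasp_force: 30.0
at [ 551.5 -338.8   62.1] yaw 10.6 tilt 0.06 d [ 0.1 -1.4 15.6] rows 0.4 turn rz 0.000 w 48.8 q6 -0.75
```

```bash
python3 jog.py '[[0,-1.4,4,0,0,0],[0,0,4,0,0,0],[0,0,3,0,0,0],[0,0,2,0,0,0],[0,0,1,0,0,0]]'
python3 jog.py '[[0,0,0,0,0,0],[0,0,0,0,0,0],[0,0,0,0,0,0]]'
```

```text
t: 16.15
ee_pos: [549.4, -338.9, 46.8]
orientation: [-2.006, -2.416, 0.0]
ft_force: [-0.2, 0.6, -0.9]
width: 49.4
grasp_force: 30.0
t: 16.4
ee_pos: [549.8, -339.1, 47.5]
orientation: [2.007, 2.417, -0.0]
ft_force: [-0.4, -0.8, -0.8]
width: 49.0
grasp_force: 30.0
```

```bash
python3 jog.py '[[0,0,0.7,0,0,0],[0,0,0.7,0,0,0],[0,0,0.3,0,0,0],[0,0,0,0,0,0],[0,0,0,0,0,0]]'
```

```text
t: 16.82
ee_pos: [549.9, -339.1, 46.5]
orientation: [2.006, 2.417, 0.0]
ft_force: [-1.2, 1.2, 5.5]
width: 48.9
grasp_force: 30.0
```

```bash
python3 jog.py '[[0,0,0,0,0,0],[0,0,0,0,0,0],[0,0,0,0,0,0],[0,0,0,0,0,0],[0,0,0,0,0,0]]' 75
python3 jog.py '[[0,0,-5,0,0,0],[0,0,-15,0,0,0],[0,0,-25,0,0,0],[0,0,-25,0,0,0],[0,0,-10,0,0,0]]'
python3 jog.py '[[0,0,0,0,0,0],[0,0,0,0,0,0],[0,0,0,0,0,0]]' 88
python3 -c "
from h import *
go(450.5,-106.5,120)
d=ctrl.get_image('side');c=blob(d,(259,150),T['blank'][0],20);print(locate(d,c,28,8,r=25),rect(d,blob(d,(258,153),grey,30),10))
print(locate(d,blob(d,(295,202),T['blue'][0],20),0,20,r=23))
cv2.imwrite('pics/s7.png',cv2.resize(d['img'][100:220,200:350,::-1],None,fx=4,fy=4))"
```

```text
t: 17.23
ee_pos: [549.7, -339.0, 45.7]
orientation: [-2.007, -2.417, 0.0]
ft_force: [-0.6, -0.7, -0.4]
width: 74.5
grasp_force: 0.0
t: 17.65
ee_pos: [551.5, -340.1, 130.2]
orientation: [2.003, 2.413, 0.001]
ft_force: [1.2, 0.0, 0.1]
width: 75.1
grasp_force: 0.0
t: 17.9
ee_pos: [549.1, -338.6, 124.9]
orientation: [-2.006, -2.416, 0.0]
ft_force: [0.5, -0.7, -0.2]
width: 86.8
grasp_force: 0.0
at [ 549.1 -338.6  124.9] yaw 10.6 tilt 0.08 d [246.3 -54.2   5.2] rows 6.0 w 86.8 q6 -0.76
[ 550.48 -336.45    0.8 ] [ 550.8 -336.5   97.3  131.5   10.1]
[ 450.4  -103.1     0.82]
```

View pics/s7.png

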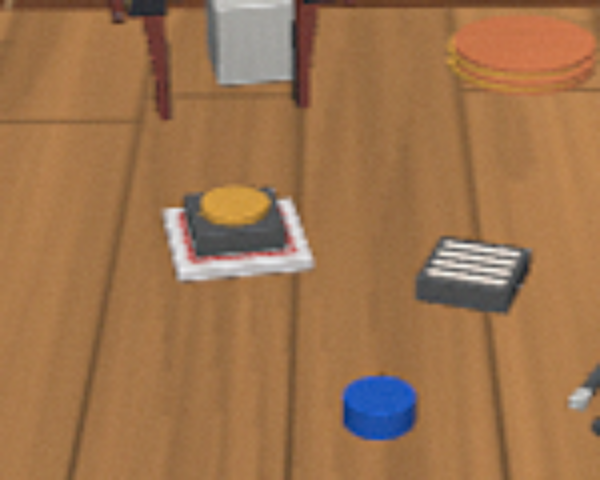

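The blank lies flat and centred on the die. It reads (550.5,-336.5) and the die -335.5 from the same camera. The blue pad is at crop (380,407), so I'll fetch it now.

```bash
python3 jog.py '[[16,-4,0,0,0,0],[30,-6,0,0,0,0],[35,-8,0,0,0,0],[35,-8,0,0,0,0],[35,-8,5,0,0,0]]'
python3 jog.py '[[35,-8,10,0,0,0],[35,-8,12,0,0,0],[18,-4,12,0,0,0],[7,0,12,0,0,0],[0,0,10,0,0,0]]'
python3 jog.py '[[0,0,0,0,0,0],[0,0,0,0,0,0],[0,0,0,0,0,0],[0,0,0,0,0,0]]'
python3 -c "
from h import *
go(450.5,-106.3,21)"
```

```text
t: 18.37
ee_pos: [487.4, -195.6, 120.0]
orientation: [-2.007, -2.416, 0.0]
ft_force: [0.6, 0.3, -0.4]
width: 87.8
grasp_force: 0.0
t: 18.78
ee_pos: [449.5, -105.3, 63.2]
orientation: [-2.002, -2.417, 0.002]
ft_force: [0.4, -0.5, 0.6]
width: 87.9
grasp_force: 0.0
t: 19.12
ee_pos: [452.1, -107.9, 65.1]
orientation: [2.007, 2.415, 0.001]
ft_force: [0.1, -0.1, -0.6]
width: 87.6
grasp_force: 0.0
at [ 452.1 -107.9   65.1] yaw 10.5 tilt 0.06 d [ 1.9 -1.3 44.1] rows 1.1 w 87.6 q6 -0.44
```

```bash
python3 jog.py '[[1.5,-1.3,10,0,0,0],[0,0,10,0,0,0],[0,0,10,0,0,0],[0,0,8,0,0,0],[0,0,5,0,0,0]]'
python3 jog.py '[[0,0,0,0,0,0],[0,0,0,0,0,0],[0,0,0,0,0,0],[0,0,0,0,0,0]]'
python3 -c "
from h import *
go(450.5,-106.3,21)"
```

```text
t: 19.53
ee_pos: [449.2, -105.8, 20.3]
orientation: [-2.006, -2.416, 0.001]
ft_force: [0.1, 0.8, 0.0]
width: 87.9
grasp_force: 0.0
t: 19.87
ee_pos: [450.1, -105.9, 22.1]
orientation: [2.006, 2.417, 0.0]
ft_force: [0.4, 0.0, 0.8]
width: 87.7
grasp_force: 0.0
at [ 450.1 -105.9   22.1] yaw 10.6 tilt 0.03 d [-0.4  0.3  1.1] rows 0.0 w 87.7 q6 -0.44
```

```bash
python3 jog.py '[[0,0,1,0,0,0],[0,0,0,0,0,0],[0,0,0,0,0,0],[0,0,0,0,0,0],[0,0,0,0,0,0]]' 30
python3 jog.py '[[0,0,0,0,0,0],[0,0,0,0,0,0],[0,0,0,0,0,0],[0,0,0,0,0,0],[0,0,0,0,0,0]]'
python3 jog.py '[[0,0,-4,0,0,0],[0,0,-10,0,0,0],[0,0,-25,0,0,0],[0,0,-30,0,0,0],[0,0,-30,0,0,0]]'
python3 jog.py '[[0,0,-15,0,0,0],[0,0,0,0,0,0],[0,0,0,0,0,0],[0,0,0,0,0,0]]'
python3 -c "
from h import *
go(550.2,-339,130,10.6)
d=ctrl.get_image('side');o=ctrl.get_obs()['ee_pos'];z=o[2]-21;u=proj(d,np.array([o[0],o[1],z+10]));c=blob(d,u,T['blue'][0],25);print(u,locate(d,c,z,20,r=23),o)"
```

```text
t: 20.28
ee_pos: [450.0, -105.9, 20.9]
orientation: [2.007, 2.417, 0.0]
ft_force: [0.2, -0.9, -0.5]
width: 57.9
grasp_force: 0.0
t: 20.7
ee_pos: [449.9, -105.9, 20.8]
orientation: [2.007, 2.417, 0.0]
ft_force: [-0.4, 0.2, 0.9]
width: 45.5
grasp_force: 30.0
t: 21.12
ee_pos: [449.2, -105.7, 121.1]
orientation: [-2.006, -2.416, 0.001]
ft_force: [0.8, -0.7, -1.2]
width: 45.4
grasp_force: 30.0
t: 21.45
ee_pos: [449.3, -105.8, 134.5]
orientation: [-2.006, -2.417, 0.0]
ft_force: [-0.4, -0.2, -1.3]
width: 45.5
grasp_force: 30.0
at [ 449.3 -105.8  134.5] yaw 10.6 tilt 0.03 d [-247.8   56.3    4.5] rows 6.1 turn rz -0.000 w 45.5 q6 -0.44
[295.27087587 160.5584416 ] [ 448.68 -104.26    0.82] [ 449.09567022 -105.70835636  134.06760204]
```

```bash
python3 jog.py '[[-16,4,0,0,0,0],[-30,7,0,0,0,0],[-35,8,0,0,0,0],[-35,8,0,0,0,0],[-35,8,0,0,0,0]]'
python3 jog.py '[[-35,8,0,0,0,0],[-35,8,0,0,0,0],[-18,4,5,0,0,0],[-9,1,10,0,0,0],[0,0,10,0,0,0]]'
python3 jog.py '[[0,0,12,0,0,0],[0,0,12,0,0,0],[0,0,8,0,0,0],[0,0,4,0,0,0],[0,0,0,0,0,0]]'
python3 jog.py '[[0,0,0,0,0,0],[0,0,0,0,0,0],[0,0,0,0,0,0],[0,0,0,0,0,0]]'
python3 -c "
from h import *
go(550.2,-339,56.8,10.6)"
```

```text
t: 21.92
ee_pos: [511.6, -248.9, 133.1]
orientation: [-2.004, -2.415, 0.001]
ft_force: [0.3, 0.1, -0.1]
width: 45.4
grasp_force: 30.0
t: 22.33
ee_pos: [550.2, -340.5, 107.6]
orientation: [-2.008, -2.415, 0.0]
ft_force: [-0.2, 0.3, -0.4]
width: 45.6
grasp_force: 30.0
t: 22.75
ee_pos: [549.7, -338.1, 72.4]
orientation: [-2.004, -2.416, 0.0]
ft_force: [-0.5, 0.7, -0.2]
width: 45.6
grasp_force: 30.0
t: 23.08
ee_pos: [550.9, -339.6, 74.5]
orientation: [2.006, 2.416, 0.0]
ft_force: [0.1, -0.8, 0.1]
width: 45.2
grasp_force: 30.0
at [ 550.9 -339.6   74.5] yaw 10.6 tilt 0.07 d [ 0.7 -0.6 17.7] rows 0.4 turn rz 0.000 w 45.2 q6 -0.76
```

```bash
python3 jog.py '[[0.7,-0.6,5,0,0,0],[0,0,5,0,0,0],[0,0,3,0,0,0],[0,0,2,0,0,0],[0,0,1,0,0,0]]'
python3 jog.py '[[0,0,0,0,0,0],[0,0,0,0,0,0],[0,0,0,0,0,0]]'
```

```text
t: 23.5
ee_pos: [549.5, -338.6, 57.1]
orientation: [-2.006, -2.416, 0.0]
ft_force: [0.8, 1.0, 0.1]
width: 45.1
grasp_force: 30.0
t: 23.75
ee_pos: [549.9, -338.9, 57.9]
orientation: [2.007, 2.417, 0.0]
ft_force: [0.2, 0.0, -0.4]
width: 45.4
grasp_force: 30.0
```

```bash
python3 jog.py '[[0,0,0.6,0,0,0],[0,0,0.6,0,0,0],[0,0,0.3,0,0,0],[0,0,0,0,0,0],[0,0,0,0,0,0]]'
```

```text
t: 24.17
ee_pos: [550.0, -338.9, 56.8]
orientation: [2.006, 2.417, 0.0]
ft_force: [-1.5, 0.9, 6.3]
width: 45.5
grasp_force: 30.0
```

```bash
python3 jog.py '[[0,0,0,0,0,0],[0,0,0,0,0,0],[0,0,0,0,0,0],[0,0,0,0,0,0],[0,0,0,0,0,0]]' 70
python3 jog.py '[[0,0,-5,0,0,0],[0,0,-15,0,0,0],[0,0,-25,0,0,0],[0,0,-25,0,0,0],[0,0,-10,0,0,0]]'
python3 jog.py '[[0,0,0,0,0,0],[0,0,0,0,0,0],[0,0,0,0,0,0]]'
python3 -c "
from h import *
go(389,284.5,140)
d=ctrl.get_image('side');c=blob(d,(259,138),T['blue'][0],20);print(locate(d,c,36,20,r=23))
d=ctrl.get_image('side');c=blob(d,(331,308),lambda h,s,v:v<100,14);print(locate(d,c,16,24,r=12),locate(d,blob(d,(331,316),grey,30),0,16,r=28))
cv2.imwrite('pics/s8.png',cv2.resize(d['img'][100:200,200:330,::-1],None,fx=4,fy=4))"
```

```text
t: 24.58
ee_pos: [549.7, -338.7, 56.0]
orientation: [-2.007, -2.417, 0.0]
ft_force: [0.1, 0.8, 0.4]
width: 69.5
grasp_force: 0.0
t: 25.0
ee_pos: [551.5, -339.9, 140.8]
orientation: [2.003, 2.413, 0.001]
ft_force: [0.6, -0.7, 0.4]
width: 69.9
grasp_force: 0.0
t: 25.25
ee_pos: [549.2, -338.4, 135.4]
orientation: [-2.006, -2.416, 0.0]
ft_force: [-0.2, -0.6, 0.3]
width: 70.1
grasp_force: 0.0
at [ 549.2 -338.4  135.4] yaw 10.6 tilt 0.08 d [641.7 -42.9  -3.9] rows 15.4 w 70.1 q6 -0.76
[ 550.33 -335.62    0.74]
[389.14 285.75   0.8 ] [388.81 284.61   0.96]
```

View pics/s8.png

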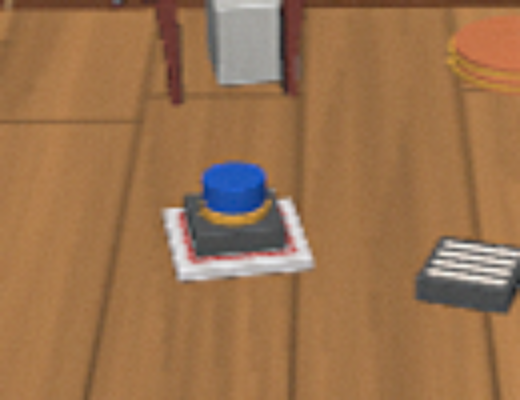

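The blue pad sits flat and centred on the blank at crop (235,187). It reads (550.3,-335.6), against -336.5 for the blank. Last is the pusher.

```bash
python3 jog.py '[[12,-1,0,0,0,0],[30,-2,0,0,0,0],[38,-2.5,0,0,0,0],[38,-2.5,0,0,0,0],[38,-2.5,0,0,0,0]]'
python3 jog.py '[[38,-2.5,0,0,0,0],[38,-2.5,0,0,0,0],[38,-2.5,0,0,0,0],[38,-2.5,0,0,0,0],[38,-2.5,0,0,0,0]]'
python3 jog.py '[[38,-2.5,0,0,0,0],[38,-2.5,0,0,0,0],[38,-2.5,0,0,0,0],[38,-2.5,0,0,0,0],[38,-2.5,0,0,0,0]]'
python3 jog.py '[[38,-2.5,0,0,0,0],[38,-2.5,0,0,0,0],[26,-2,0,0,0,0],[12,-1,5,0,0,0],[0,0,10,0,0,0]]'
python3 jog.py '[[0,0,10,0,0,0],[0,0,10,0,0,0],[0,0,5,0,0,0],[0,0,0,0,0,0],[0,0,0,0,0,0]]'
python3 jog.py '[[0,0,0,0,0,0],[0,0,0,0,0,0],[0,0,0,0,0,0]]'
python3 -c "
from h import *
go(389,284.7,36)"
```

```text
t: 25.77
ee_pos: [509.2, -185.3, 135.4]
orientation: [-2.007, -2.415, 0.001]
ft_force: [0.5, -0.4, 0.6]
width: 69.9
grasp_force: 0.0
t: 26.18
ee_pos: [461.7, -0.9, 135.7]
orientation: [-2.006, -2.416, 0.001]
ft_force: [0.7, -0.0, 0.4]
width: 70.2
grasp_force: 0.0
t: 26.6
ee_pos: [414.3, 183.2, 135.8]
orientation: [-2.006, -2.417, 0.002]
ft_force: [1.5, -0.4, 0.4]
width: 69.9
grasp_force: 0.0
t: 27.02
ee_pos: [386.9, 294.3, 121.2]
orientation: [2.002, 2.42, 0.003]
ft_force: [2.3, -0.7, -0.7]
width: 70.1
grasp_force: 0.0
t: 27.43
ee_pos: [387.6, 290.9, 95.6]
orientation: [-2.009, -2.415, 0.002]
ft_force: [-0.3, -0.8, 0.0]
width: 69.6
grasp_force: 0.0
t: 27.68
ee_pos: [387.9, 292.1, 96.7]
orientation: [2.007, 2.417, 0.001]
ft_force: [-0.0, 0.1, 0.7]
width: 70.2
grasp_force: 0.0
at [387.9 292.1  96.7] yaw 10.6 tilt 0.05 d [-7.5 -0.3 60.7] rows 1.5 w 70.2 q6 0.44
```

```bash
python3 jog.py '[[-3.5,0,5,0,0,0],[-3.5,0,10,0,0,0],[0,0,10,0,0,0],[0,0,10,0,0,0],[0,0,5,0,0,0]]'
python3 jog.py '[[0,0,0,0,0,0],[0,0,0,0,0,0],[0,0,0,0,0,0],[0,0,0,0,0,0]]'
python3 -c "
from h import *
go(389,284.7,36)
d=ctrl.get_image('side');cv2.imwrite('pics/s9.png',cv2.resize(d['img'][220:370,230:410,::-1],None,fx=3,fy=3))"
```

```text
t: 28.1
ee_pos: [388.0, 284.6, 54.4]
orientation: [-2.007, -2.417, 0.003]
ft_force: [-1.4, -0.5, -0.2]
width: 69.9
grasp_force: 0.0
t: 28.43
ee_pos: [389.0, 285.5, 56.5]
orientation: [2.006, 2.417, 0.001]
ft_force: [-0.3, 0.6, 0.1]
width: 70.0
grasp_force: 0.0
at [389.  285.5  56.5] yaw 10.6 tilt 0.03 d [-0.8 -0.1 20.5] rows 0.5 w 70.0 q6 0.42
```

View pics/s9.png

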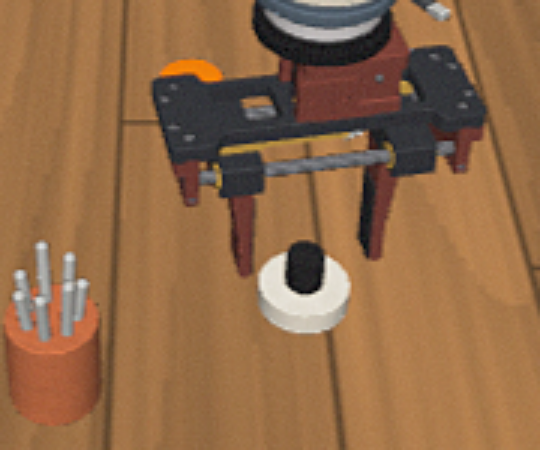

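The open fingers straddle the knob at crop (305,265), clear of the pot. Down to z 36 and grip.

```bash
python3 jog.py '[[-0.7,0,6,0,0,0],[0,0,6,0,0,0],[0,0,5,0,0,0],[0,0,2.5,0,0,0],[0,0,0,0,0,0]]'
python3 jog.py '[[0,0,0,0,0,0],[0,0,0,0,0,0],[0,0,0,0,0,0]]'
python3 jog.py '[[0,0,0,0,0,0],[0,0,0,0,0,0],[0,0,0,0,0,0],[0,0,0,0,0,0],[0,0,0,0,0,0]]' 12
python3 jog.py '[[0,0,0,0,0,0],[0,0,0,0,0,0],[0,0,0,0,0,0],[0,0,0,0,0,0],[0,0,0,0,0,0]]'
```

```text
t: 28.9
ee_pos: [388.4, 284.2, 35.9]
orientation: [-2.007, -2.417, 0.002]
ft_force: [0.8, 0.2, -0.2]
width: 70.2
grasp_force: 0.0
t: 29.15
ee_pos: [389.0, 284.6, 36.9]
orientation: [2.007, 2.417, 0.0]
ft_force: [0.4, 0.1, -0.4]
width: 70.0
grasp_force: 0.0
t: 29.57
ee_pos: [388.9, 284.6, 36.8]
orientation: [2.007, 2.417, 0.0]
ft_force: [-0.0, -0.0, 0.0]
width: 40.2
grasp_force: 0.0
t: 29.98
ee_pos: [388.9, 284.5, 36.8]
orientation: [2.007, 2.417, -0.0]
ft_force: [-0.3, -0.6, -0.3]
width: 23.4
grasp_force: 30.0
```

```bash
python3 jog.py '[[0,0,-4,0,0,0],[0,0,-10,0,0,0],[0,0,-25,0,0,0],[0,0,-30,0,0,0],[0,0,-30,0,0,0]]'
python3 jog.py '[[0,0,-15,0,0,0],[0,0,-5,0,0,0],[0,0,0,0,0,0],[0,0,0,0,0,0],[0,0,0,0,0,0]]'
python3 -c "
from h import *
go(550.2,-339,155,10.6)
d=ctrl.get_image('side');o=ctrl.get_obs()['ee_pos'];z=o[2]-36.8;u=proj(d,np.array([o[0],o[1],z+8]));c=blob(d,u,lambda h,s,v:(s<70)&(v>140),30);print(u,locate(d,c,z,16,r=28),o)"
```

```text
t: 30.4
ee_pos: [388.3, 284.1, 137.1]
orientation: [-2.007, -2.417, 0.002]
ft_force: [0.1, 0.5, -0.4]
width: 23.3
grasp_force: 30.0
t: 30.82
ee_pos: [388.1, 284.0, 154.7]
orientation: [-2.006, -2.417, 0.003]
ft_force: [0.2, 0.4, -2.2]
width: 23.3
grasp_force: 30.0
at [388.1 284.  154.7] yaw 10.6 tilt 0.12 d [-6.422e+02  4.470e+01  2.000e-01] rows 15.4 turn rz 0.000 w 23.3 q6 0.42
[334.40620636 266.65570217] [389.28 290.2    0.78] [388.14030802 283.99296364 154.58923477]
```

```bash
python3 jog.py '[[-12,1,0,0,0,0],[-30,2,0,0,0,0],[-38,2.5,0,0,0,0],[-38,2.5,0,0,0,0],[-38,2.5,0,0,0,0]]'
python3 jog.py '[[-38,2.5,0,0,0,0],[-38,2.5,0,0,0,0],[-38,2.5,0,0,0,0],[-38,2.5,0,0,0,0],[-38,2.5,0,0,0,0]]'
python3 jog.py '[[-38,3,0,0,0,0],[-38,3,0,0,0,0],[-38,3,0,0,0,0],[-38,3,0,0,0,0],[-38,3,0,0,0,0]]'
python3 jog.py '[[-38,3,0,0,0,0],[-34,3,0,0,0,0],[-22,2,0,0,0,0],[-10,1,0,0,0,0],[0,0,10,0,0,0]]'
python3 jog.py '[[0,0,10,0,0,0],[0,0,10,0,0,0],[0,0,8,0,0,0],[0,0,4,0,0,0],[0,0,0,0,0,0]]'
python3 jog.py '[[0,0,0,0,0,0],[0,0,0,0,0,0],[0,0,0,0,0,0]]'
python3 -c "
from h import *
go(550.2,-339,92.8,10.6)"
```

```text
t: 31.28
ee_pos: [427.4, 131.0, 155.0]
orientation: [-2.005, -2.418, 0.002]
ft_force: [1.3, -0.3, -1.4]
width: 23.2
grasp_force: 30.0
t: 31.7
ee_pos: [474.4, -53.9, 155.0]
orientation: [-2.006, -2.416, 0.002]
ft_force: [0.8, 0.8, -1.1]
width: 23.6
grasp_force: 30.0
t: 32.12
ee_pos: [523.8, -237.8, 154.6]
orientation: [-2.006, -2.415, 0.001]
ft_force: [1.6, 0.1, -1.7]
width: 24.0
grasp_force: 30.0
t: 32.53
ee_pos: [553.3, -338.7, 146.1]
orientation: [2.008, 2.413, 0.0]
ft_force: [-0.5, 1.0, -1.2]
width: 23.6
grasp_force: 30.0
t: 32.95
ee_pos: [552.1, -334.3, 112.2]
orientation: [-2.003, -2.416, 0.001]
ft_force: [-0.2, 0.8, -2.3]
width: 23.5
grasp_force: 30.0
t: 33.2
ee_pos: [553.3, -336.0, 114.4]
orientation: [2.006, 2.417, 0.0]
ft_force: [-0.4, 0.0, -0.8]
width: 23.6
grasp_force: 30.0
at [ 553.3 -336.   114.4] yaw 10.6 tilt 0.07 d [-2.4 -3.6 21.6] rows 0.5 turn rz 0.000 w 23.6 q6 -0.75
```

```bash
python3 jog.py '[[-2.4,-3.5,5,0,0,0],[0,0,5,0,0,0],[0,0,4,0,0,0],[0,0,2,0,0,0],[0,0,0,0,0,0]]'
python3 jog.py '[[0,0,0,0,0,0],[0,0,0,0,0,0],[0,0,0,0,0,0]]'
python3 -c "
from h import *
go(550.2,-339,92.8,10.6)
d=ctrl.get_image('side');cv2.imwrite('pics/s10.png',cv2.resize(d['img'][70:180,195:325,::-1],None,fx=4.6,fy=4.6))"
```

```text
t: 33.62
ee_pos: [549.3, -338.7, 96.9]
orientation: [-2.006, -2.416, 0.0]
ft_force: [-0.2, 0.3, -1.2]
width: 23.6
grasp_force: 30.0
t: 33.87
ee_pos: [550.0, -339.0, 98.0]
orientation: [2.006, 2.417, 0.0]
ft_force: [-0.1, 0.0, -0.9]
width: 23.6
grasp_force: 30.0
at [ 550. -339.   98.] yaw 10.6 tilt 0.02 d [-0.1  0.2  5.2] rows 0.1 turn rz 0.000 w 23.6 q6 -0.76
```

View pics/s10.png

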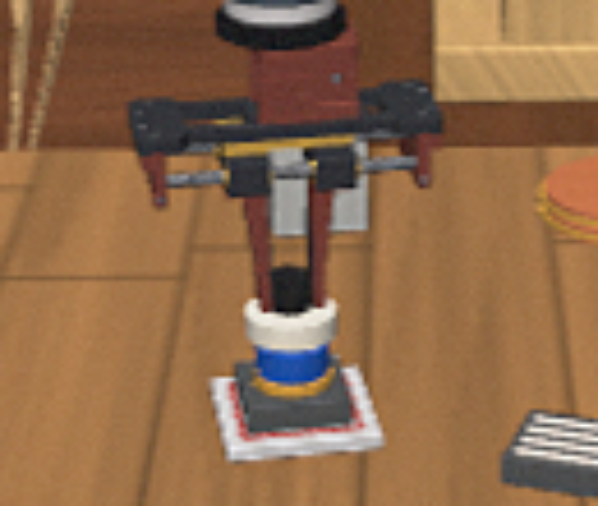

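The pusher hovers level and centred just above the blue pad. Lowering the last 5 mm.

```bash
python3 jog.py '[[0,0,2,0,0,0],[0,0,1.5,0,0,0],[0,0,1,0,0,0],[0,0,0.5,0,0,0],[0,0,0,0,0,0]]'
python3 jog.py '[[0,0,0.5,0,0,0],[0,0,0,0,0,0],[0,0,0,0,0,0]]'
```

```text
t: 34.33
ee_pos: [549.8, -338.9, 92.8]
orientation: [-2.007, -2.417, 0.0]
ft_force: [0.1, 0.1, 0.3]
width: 23.4
grasp_force: 30.0
t: 34.58
ee_pos: [549.8, -338.9, 92.8]
orientation: [-2.007, -2.417, 0.0]
ft_force: [-2.0, 2.2, 5.5]
width: 23.2
grasp_force: 30.0
```

```bash
python3 jog.py '[[0,0,0,0,0,0],[0,0,0,0,0,0],[0,0,0,0,0,0],[0,0,0,0,0,0],[0,0,0,0,0,0]]' 55
python3 jog.py '[[0,0,-5,0,0,0],[0,0,-15,0,0,0],[0,0,-25,0,0,0],[0,0,-25,0,0,0],[0,0,-10,0,0,0]]'
python3 jog.py '[[0,0,0,0,0,0],[0,0,0,0,0,0],[0,0,0,0,0,0],[0,0,0,0,0,0],[0,0,0,0,0,0]]'
python3 -c "
from h import *
d=ctrl.get_image('side');print(locate(d,blob(d,(259,128),lambda h,s,v:v<75,10),72,24,r=12))
cv2.imwrite('pics/s11.png',cv2.resize(d['img'][70:180,195:325,::-1],None,fx=4.6,fy=4.6))"
```

```text
t: 35.0
ee_pos: [549.9, -338.9, 92.1]
orientation: [2.007, 2.417, -0.0]
ft_force: [0.3, 0.1, 0.0]
width: 52.6
grasp_force: 0.0
t: 35.42
ee_pos: [551.3, -339.8, 175.8]
orientation: [2.004, 2.414, 0.001]
ft_force: [0.9, -0.9, 0.8]
width: 54.7
grasp_force: 0.0
t: 35.83
ee_pos: [549.2, -338.5, 170.8]
orientation: [-2.005, -2.415, 0.0]
ft_force: [0.1, 0.4, -0.1]
width: 55.0
grasp_force: 0.0
[ 5.5021e+02 -3.3989e+02  5.0000e-01]
```

View pics/s11.png

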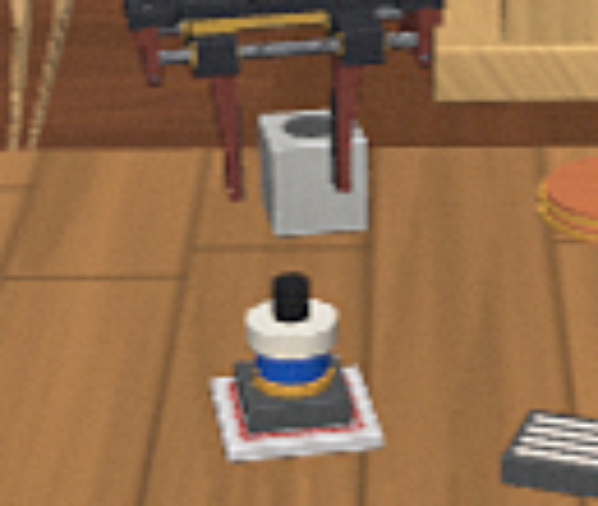

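The full stack stands upright and centred, with the knob up at crop (291,295), and the gripper is clear above it. Handing in.

```bash
python3 -c "
from workcell import ctrl
print(ctrl.close_job())"
```

```text
the job is handed in; nothing more can be done
None
```

The stack of die, blank, blue pad and pusher stands centred on the plate with everything released, and I handed the job in at about 36 s; no verdict was returned.

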